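Sort tile blanks by drag into the pencil case

TASK

The tile blanks for the craft homework look alike, and only their drag on the steel plate tells rough from polished. First slide the pencil case's lid wide open; then tell the blanks apart by pressing and sliding them on the plate, and lay the polished ones inside the case and the rough ones inside the wooden tray; when all are sorted, slide the lid shut until it snaps home. Leave the mug, stapler, eraser and pencils where they are.

Things in the scene. Friction and masses are not known exactly. Their poses are not given: they have to be found in the camera images.
- tile_a: One of the look-alike square tile blanks, blue glazed ceramic, 28 x 28 x 16 mm, about 30 g; origin at its centre, z across the thickness. Both faces are finished the same way: all rough or all polished, which cannot be seen, only felt; any number may be rough. Four or five of the eight are there (the others None).
- tile_b: One of the look-alike square tile blanks, blue glazed ceramic, 28 x 28 x 16 mm, about 30 g; origin at its centre, z across the thickness. Both faces are finished the same way: all rough or all polished, which cannot be seen, only felt; any number may be rough. Four or five of the eight are there (the others None).
- tile_c: One of the look-alike square tile blanks, blue glazed ceramic, 28 x 28 x 16 mm, about 30 g; origin at its centre, z across the thickness. Both faces are finished the same way: all rough or all polished, which cannot be seen, only felt; any number may be rough. Four or five of the eight are there (the others None).
- tile_d: One of the look-alike square tile blanks, blue glazed ceramic, 28 x 28 x 16 mm, about 30 g; origin at its centre, z across the thickness. Both faces are finished the same way: all rough or all polished, which cannot be seen, only felt; any number may be rough. Four or five of the eight are there (the others None).
- tile_e: One of the look-alike square tile blanks, blue glazed ceramic, 28 x 28 x 16 mm, about 30 g; origin at its centre, z across the thickness. Both faces are finished the same way: all rough or all polished, which cannot be seen, only felt; any number may be rough. Four or five of the eight are there (the others None).
- tile_f: One of the look-alike square tile blanks, blue glazed ceramic, 28 x 28 x 16 mm, about 30 g; origin at its centre, z across the thickness. Both faces are finished the same way: all rough or all polished, which cannot be seen, only felt; any number may be rough. Four or five of the eight are there (the others None).
- tile_g: One of the look-alike square tile blanks, blue glazed ceramic, 28 x 28 x 16 mm, about 30 g; origin at its centre, z across the thickness. Both faces are finished the same way: all rough or all polished, which cannot be seen, only felt; any number may be rough. Four or five of the eight are there (the others None).
- tile_h: One of the look-alike square tile blanks, blue glazed ceramic, 28 x 28 x 16 mm, about 30 g; origin at its centre, z across the thickness. Both faces are finished the same way: all rough or all polished, which cannot be seen, only felt; any number may be rough. Four or five of the eight are there (the others None).
- case: Navy plastic pencil case, fixed to the table, 106 (its x) x 222 (its y) x 42 mm high; origin at the centre of its underside. Its -y part is an open bay under the sliding lid, the +y part (over 70 mm) is a closed solid deck. Walls 5 mm.
- bay (a point): Centre of the white floor of the case's bay, 4 mm above the table; axes as the case. The bay is 96 mm in x by 140 mm in y inside; its walls reach 38 mm above this floor and the lid slides just above them. With the lid fully open its edge stands 10 mm inside the bay's +y end, so y from -70 to +60 mm is open from above.
- lid (a joint): Travel of the case's sliding lid, m: 0 = shut and snapped home, grows along the case's +y, 0.135 = fully open. The lid (106 x 163 x 4 mm, lighter blue) stays level on its slide. A sprung snap pulls it home over the last 3 mm; pushing it over the snap (9 to 3 mm) or pulling it out takes 3 to 5 N; elsewhere it drags about 1 N and stays where left.
- tab (a point): Top centre of the white pull tab that stands on the lid: 40 mm in the case's x, 10 mm thick in the case's y, its top 20.5 mm above the lid's upper face (67.5 mm above the table). Moves with the lid.
- plate_top (a point): Centre of the polished steel drag plate's upper face, 22 mm above the table; moves with the plate; its axes are the plate's. Slid over this plate, a polished blank drags with about a tenth of the force that presses it down, a rough one with about six tenths.
- plate: The drag plate itself, 140 (x) x 100 (y) x 6 mm, level on a fixed black stand of 150 x 110 mm; origin at the centre of its underside. It gives straight down on foam by up to 8 mm: pressing it takes about 1 N to begin with and 1.2 N more for each mm.
- tray_in (a point): Centre of the inner floor of the dark wooden tray, about 5 mm above the table. The tray is fixed, outside 106 (its x) x 150 (its y) mm and 30 mm high with 5 mm walls, inside 96 x 140 mm. Axes as the tray.
- mug: White ceramic mug, 90 mm high, 76 mm across, with a handle; a bystander. Origin under its centre.
- stapler: Aluminium stapler, 130 x 34 x 50 mm; a bystander. Origin under its centre.
- eraser: White eraser in a blue sleeve, 44 x 18 x 12 mm; a bystander. Origin under its centre.
- pencil_a: Green wooden pencil, 165 mm long, 8 mm thick, lying along its x; a bystander. Origin on its underside near the middle.
- pencil_b: Red wooden pencil, 165 mm long, 8 mm thick, lying along its x; a bystander. Origin on its underside near the middle.

How it is judged:
By the outcome, as a careful person would: the job done as asked, in the order asked, and still so for the second after the job is handed in, with the robot touching nothing.
Of tile_a, tile_b, tile_c, tile_d, tile_e, tile_f, tile_g, tile_h only 4 to 5 are there at a start; the rules pass over those that are not, and their reading is None.
At some moment in a run one of tile_a, tile_b, tile_c, tile_d, tile_e, tile_f, tile_g, tile_h may be knocked a few centimetres aside while the robot is not near it.
Once in a run the grip may slacken for a moment while it holds something.
It also fails if it takes over 210 s, if anything falls off the work surface, if the arm or the gripper's body presses on something with over 40 N, if the wrist force passes 120 N, or if a joint passes its speed limit or range.

ROBOT

A 7-joint arm with a two-finger parallel gripper is mounted at the origin on the work surface. World frame = base frame: x ahead of the robot, y to its left, z up, the work surface at z = 0. Lengths are in m, angles in rad, forces in N, time in s.
With the tool pointing down it reaches from about 0.35 to 0.775 m from the base axis. Payload 3.1 kg.
Tool frame: the origin (TCP) lies on the front face of the gripper's body, between the roots of the fingers; the fingertips stand 73 mm ahead of it and the grasp point (between the pads) lies 54 mm ahead of it; z points along the fingers, y is the line along which they close (so a half turn about z gives the same grasp; the last joint's range is limited). The gripper opens to 85 mm and grips with 20 to 120 N. Pads are 22 mm wide; open, the fingers measure 114 mm over their backs; the gripper's body (76 mm by 85 mm) begins 54 mm behind the grasp point. The pads swing forward as they close: fully open they stand 13 mm farther back than shut.
Start: joints at [1.126, 0.311, 0.014, 1.512, -0.004, 1.319, -0.027], TCP at [0.216, -0.506, 0.304] pointing down, gripper open.
Joint ranges: [-2.7, 2.7], [-0.3, 1.91], [-1.27, 1.3], [0.12, 2.57], [-1.44, 4.58], [0.2, 2.03], [-3.05, 3.05]. Speed limits (rad/s): [2.79, 2.79, 3.14, 3.14, 3.14, 3.14, 3.14].

INTERFACE

Orientations are given as a unit quaternion [x, y, z, w].
In Python, from workcell import status, imaging, workorder gives the robot as it stands.
- The arm moves only by the shell command python3 -m handwheel 'ROWS' [FORCE]. ROWS is JSON, one flat list of numbers, 7 for each row, row after row: the opening, from -1 (shut) to 1 (fully open), then the shift along the tool's x, y, z in m, then the turn, a rotation vector about the tool's x, y, z in degrees. In form: [grip, dx, dy, dz, wx, wy, wz, grip, dx, dy, dz, wx, wy, wz, ...]. A call has 1 to 12 rows; each row shifts and turns the commanded pose from where the row before left it, along the tool's axes as they then stand; what a row does not reach is not made up. A row lasts 1/12 s, in which the tool goes at most 41.7 mm and 7.16 degrees, less where a joint would pass 70% of its speed; a pose out of reach is approached as far as the arm can. A call with a gripper value outside its range is refused whole. The fingers move at their own pace and stop on an object; FORCE is the grip in N (left out, the last holds). Time passes only in rows, so rows that do not move let the fingers close. It gives the time, the measured TCP pose, the force, the opening and the grip force at its end, in the units of the state.
- status.sense(): the state, without advancing time (a new reading comes with each control period).
- imaging.read_camera(name): name is "scene" or "side" or "wrist"; returns the picture (384x512x3 uint8, red, green, blue); there is no depth.
- imaging.camera_info(name): a dict with "fx", "fy", "cx", "cy" (pixels), "k1" (the pictures are not rectified: a ray, as slopes to the right and down, at radius r is drawn at 1 + k1 r^2 times it, then the intrinsics apply), "R" (3x3) and "t" (3): a world point X has camera coordinates R X + t. Camera axes: x right, y down, z forward; pixel columns grow to the right and rows downward; lengths in m; the calibration is good to about 2 mm. A picture is of the moment at which its call begins: read the wrist's pose just before it. camera_info takes no time and is no camera call; for the wrist camera it gives the pose at the moment of the call.
- workorder.hand_in(): hands the job in; it is judged then, once.
The state is a dict: "clock": time; "joint_positions": joint angles; "joint_vel": joint speeds; "tau": joint torques, N m; "tcp_pos": TCP position; "ee_rot": TCP orientation; "wrist_force": force on the tool from outside, world axes, zero at the start; "wrist_torque": the same for the moment, N m; "opening": finger opening in m; "grip_force": force on a finger pad.
Only numpy, scipy, OpenCV 4.12 (cv2) and the standard library are available. Lean on these libraries where they do the work, as an engineer would, in place of code of your own. Each camera call takes 0.05 s, during which the arm holds its last target. There are 200 camera calls.

## Working session

There is one attempt and no reset: what is moved stays moved. The work goes in short steps, Python scripts to look and compute and a shell command to move; the robot and the scene stay as the last step left them, time stands still between calls to the robot, and variables do not carry over. Pictures are saved under pics/ and viewed, at most 14 in all, crops included, and the job is handed in when it is done.

```bash
ls; mkdir -p pics; python3 - <<'E'
from workcell import status, imaging
import cv2,numpy as np
s=status.sense(); print(s)
for n in ("scene","side","wrist"):
    im=imaging.read_camera(n); cv2.imwrite(f"pics/{n}0.png",im[:,:,::-1]); c=imaging.camera_info(n); print(n,{k:np.round(v,4).tolist() for k,v in c.items()})
a=cv2.imread("pics/scene0.png"); cv2.imwrite("pics/scene0b.png",cv2.resize(a,(800,600),interpolation=cv2.INTER_CUBIC))
a=cv2.imread("pics/side0.png"); cv2.imwrite("pics/side0b.png",cv2.resize(a,(800,600),interpolation=cv2.INTER_CUBIC))
E
```

```text
pics
{'clock': 0.0, 'joint_positions': array([ 1.12628651,  0.31169924,  0.01402257,  1.51309266, -0.00440356,
        1.3191914 , -0.02718651]), 'joint_vel': array([ 1.14037795e-04, -1.34400751e-03, -3.16728672e-04,  7.06024094e-05,
       -9.45824259e-04, -4.15294681e-04, -1.99492427e-03]), 'tau': array([-9.66281405e-04, -3.79918563e+01,  1.45275397e-01, -2.30593801e+01,
        1.22204630e-02,  1.36058449e-02, -4.91346142e-06]), 'tcp_pos': array([ 0.21538212, -0.50545235,  0.30282108]), 'ee_rot': array([ 9.79779802e-01,  2.00075353e-01, -2.85863286e-04, -1.14477563e-03]), 'wrist_force': array([-0.99267825, -0.51202217,  1.06906403]), 'wrist_torque': array([ 0.02234511, -0.05489502,  0.00942387]), 'grip_force': 0.0, 'opening': 0.08493702553682465}
scene {'fx': 362.9019, 'fy': 362.9019, 'cx': 251.5583, 'cy': 190.5098, 'k1': -0.0083, 'R': [[-0.5468, 0.8372, 0.0013], [0.5671, 0.3716, -0.7351], [-0.6159, -0.4012, -0.678]], 't': [0.3316, -0.2604, 1.3937]}
side {'fx': 428.4382, 'fy': 428.4382, 'cx': 251.9625, 'cy': 193.894, 'k1': 0.0155, 'R': [[0.6924, -0.7214, -0.0125], [-0.5651, -0.5315, -0.631], [0.4486, 0.4439, -0.7757]], 't': [-0.4212, 0.388, 0.7376]}
wrist {'fx': 327.0548, 'fy': 327.0548, 'cx': 256.9382, 'cy': 186.2562, 'k1': -0.0681, 'R': [[0.3915, -0.9202, -0.0029], [-0.8729, -0.3724, 0.3153], [-0.2912, -0.1209, -0.949]], 't': [-0.5469, -0.0409, 0.3808]}
```

View pics/scene0b.png

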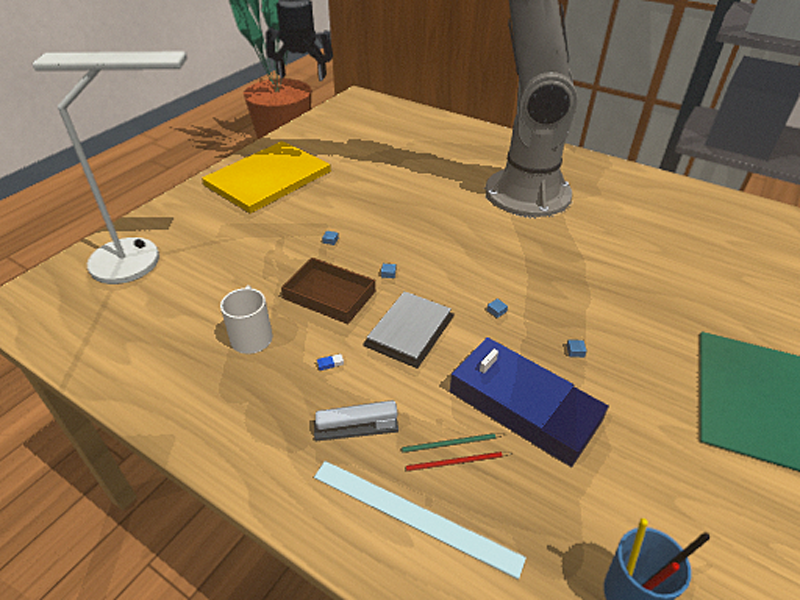

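View pics/side0b.png

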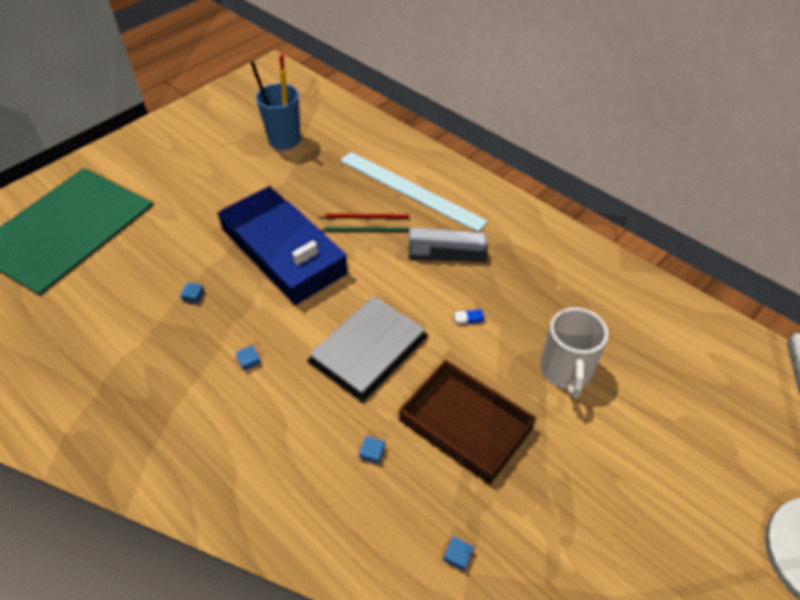

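The scene shows four blue tiles at (330,238), (388,270), (497,308), (577,347). The tray is at (328,290), the plate at (410,327), the tab at (488,360) and the case at (530,400). Side view agrees, showing the same four tiles.

```bash
cat > h.py <<'E'
import cv2,numpy as np
from workcell import status, imaging
from scipy.spatial.transform import Rotation as Ro
def und(p,c):
    d=(np.atleast_2d(p).astype(float)-[c['cx'],c['cy']])/[c['fx'],c['fy']]; u=d.copy()
    for _ in range(8): u=d/(1+c['k1']*(u**2).sum(1,keepdims=True))
    return u
def ray(p,c):
    R=np.array(c['R']); u=und(p,c); d=np.c_[u,np.ones(len(u))]@R
    return -R.T@np.array(c['t']), d/np.linalg.norm(d,axis=1,keepdims=True)
def onz(p,c,z):
    o,d=ray(p,c); return (o+d*((z-o[2])/d[:,2:]))[:,:2]
def tri(p,c,q,e):
    A=np.zeros((3,3));b=np.zeros(3)
    for x,k in ((p,c),(q,e)):
        o,d=ray(x,k); M=np.eye(3)-np.outer(d[0],d[0]); A+=M;b+=M@o
    return np.linalg.solve(A,b)
def blobs(m,amin,amax=1e9):
    m=cv2.morphologyEx(m.astype(np.uint8),cv2.MORPH_OPEN,np.ones((2,2)))
    cs,_=cv2.findContours(m,cv2.RETR_EXTERNAL,cv2.CHAIN_APPROX_NONE)
    return [k for k in cs if amin<cv2.contourArea(k)<amax]
def hsv(im): return cv2.cvtColor(im,cv2.COLOR_RGB2HSV).astype(int)
def rect(k,c,z):
    w=onz(k[:,0,:],c,z).astype(np.float32)*1000; r=cv2.minAreaRect(w); return np.round(r[0],1),np.round(r[1],1),round(r[2],1)
def snap(n,name=None):
    s=status.sense(); c=imaging.camera_info(n); im=imaging.read_camera(n)
    if name: cv2.imwrite(f'pics/{name}.png',im[:,:,::-1])
    return im,c,s
def cen(k): M=cv2.moments(k); return np.array([M['m10']/M['m00'],M['m01']/M['m00']])
E
python3 - <<'E'
from h import *
I={n:cv2.imread(f'pics/{n}0.png')[:,:,::-1].copy() for n in('scene','side')}; C={n:imaging.camera_info(n) for n in I}
pts={'scene':[(330,238),(388,270),(497,308),(577,347),(410,327),(328,290),(540,385),(575,425)],'side':[(459,553),(372,449),(248,357),(192,292),(370,345),(468,425),(270,240),(255,210)]}
for n in I:
    H=hsv(I[n]); print(n,[H[int(y*.64),int(x*.64)].tolist() for x,y in pts[n]])
T={}
for n in I:
    H=hsv(I[n]); h,s,v=H[...,0],H[...,1],H[...,2]
    bl=blobs((h>98)&(h<115)&(s>110)&(v>60),25,400)
    T[n]=[(cen(k),k) for k in bl]
    print(n,[(np.round(cen(k)/.64).tolist(),cv2.contourArea(k)) for k in bl])
for p,k in T['scene']:
    for q,k2 in T['side']:
        X=tri(p,C['scene'],q,C['side']); o,d=ray(p,C['scene']); e=np.linalg.norm(np.cross(X-o,d[0]))
        if e<.006 and -.01<X[2]<.05: print('tile',np.round(X,4),'err',round(e,4), rect(k,C['scene'],.012),rect(k2,C['side'],.012))
for nm,f in dict(plate=lambda h,s,v:(s<40)&(v>110)&(v<235),lid=lambda h,s,v:(h>=114)&(h<128)&(s>150)&(v>90),tray=lambda h,s,v:(v<100)&(s>120)&(h<15),case=lambda h,s,v:(h>=112)&(h<130)&(s>130)).items():
  for n in I:
    H=hsv(I[n]); z={'plate':.022,'lid':.047,'tray':.03,'case':.042}[nm]
    for k in blobs(f(H[...,0],H[...,1],H[...,2]),800,6000):
        ap=cv2.approxPolyDP(cv2.convexHull(k),4,True)
        print(nm,n,np.round(cen(k)/.64),rect(k,C[n],z),(onz(ap[:,0],C[n],z)*1000).round().astype(int).tolist())
E
```

```text
scene [[104, 122, 188], [104, 119, 175], [105, 120, 170], [105, 116, 154], [10, 4, 172], [13, 159, 96], [116, 150, 126], [124, 126, 71]]
side [[104, 160, 164], [103, 157, 174], [104, 159, 176], [104, 159, 154], [18, 7, 172], [11, 188, 80], [114, 194, 126], [115, 203, 64]]
scene [([651.0, 581.0], 154.5), ([326.0, 364.0], 46.5), ([578.0, 347.0], 51.0), ([499.0, 307.0], 41.0), ([390.0, 269.0], 31.0)]
side [([460.0, 554.0], 189.5), ([373.0, 451.0], 145.0), ([249.0, 359.0], 105.0), ([476.0, 317.0], 50.0), ([193.0, 293.0], 84.0)]
tile [ 0.7121 -0.0719  0.0036] err 0.0017 (array([716.4, -63.7]), array([24.9, 25.3]), 48.4) (array([707.6, -77. ]), array([17.9, 21.8]), 43.3)
tile [0.4416 0.2811 0.0088] err 0.0024 (array([442.3, 282.9]), array([22.3, 25.7]), 33.2) (array([442. , 275.4]), array([29.4, 27.7]), 33.3)
tile [0.424  0.1181 0.0083] err 0.0026 (array([424.9, 120.8]), array([26. , 24.9]), 71.6) (array([424.4, 113.1]), array([31.3, 24.7]), 75.7)
tile [ 0.4444 -0.1169  0.0089] err 0.0025 (array([ 447.7, -113.4]), array([24.8, 25.4]), 33.0) (array([ 445., -120.]), array([29.3, 26.4]), 26.5
[... 829 characters left out ...]
lid side [278. 241.] (array([596.8, 219.2]), array([164.1, 100.7]), 82.2) [[648, 295], [648, 224], [564, 141], [540, 149], [559, 298]]
tray scene [381.  20.] (array([-795.1, -882.7]), array([724.2, 586.5]), 33.4) [[-1259, -838], [-906, -686], [-422, -791], [-425, -922], [-937, -1324]]
tray side [468. 422.] (array([ 555.3, -184.5]), array([115.6, 152.7]), 5.3) [[602, -107], [619, -247], [508, -262], [494, -125], [514, -112]]
case scene [515. 383.] (array([599.5, 225.2]), array([162. , 104.8]), 83.8) [[540, 150], [558, 309], [656, 297], [641, 141]]
case side [285. 245.] (array([596.2, 232.4]), array([242.7, 116.3]), 83.3) [[571, 358], [661, 341], [641, 136], [613, 110], [525, 122], [550, 326]]
```

```bash
python3 -m handwheel '[1,0,0,0,0,0,5.9, 1,0,0,0,0,0,5.9, 1,0,0,0,0,0,5.9, 1,0,0,0,0,0,5.9, 1,0,0,0,0,0,5.9, 1,0.02,-0.036,0,0,0,0, 1,0.02,-0.036,0,0,0,0, 1,0.02,-0.036,0,0,0,0, 1,0.02,-0.036,0,0,0,0, 1,0.02,-0.036,0,0,0,0, 1,0.02,-0.036,0,0,0,0, 1,0.02,-0.036,0,0,0,0]'
python3 -m handwheel '[1,0.02,-0.036,0,0,0,0, 1,0.02,-0.036,0,0,0,0, 1,0.02,-0.036,0,0,0,0, 1,0.02,-0.036,0,0,0,0, 1,0.02,-0.036,0,0,0,0, 1,0,0,0,0,0,0, 1,0,0,0,0,0,0, 1,0,0,0,0,0,0, 1,0,0,0,0,0,0, 1,0,0,0,0,0,0]'
python3 -c "
from h import *
snap('wrist','w1')"
```

```text
clock: 1.15
tcp_pos: [0.3835, -0.2693, 0.3038]
ee_rot: [0.998, -0.056, -0.0, 0.0]
wrist_force: [1.4, -0.1, -0.5]
opening: 0.0854
grip_force: 0.0
clock: 1.98
tcp_pos: [0.5017, -0.1054, 0.3038]
ee_rot: [0.998, -0.058, -0.0, 0.0]
wrist_force: [0.5, -0.6, -0.1]
opening: 0.0852
grip_force: 0.0
```

View pics/w1.png

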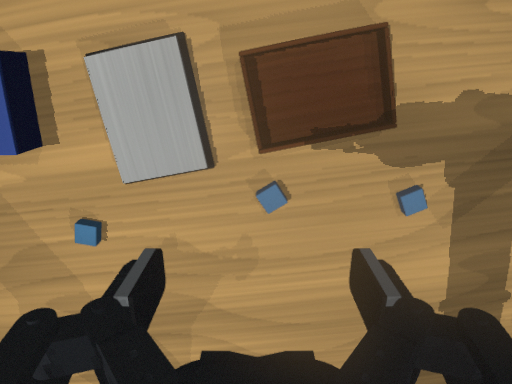

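The picture shows the plate at (150,108), the tray at (318,88), tiles at (88,232), (271,197) and (411,200), and the case edge at (18,100).

```bash
python3 -c "
from h import *
import pickle
im,c,s=snap('wrist'); pickle.dump((im,c,s),open('w1.pkl','wb'))"
python3 -m handwheel '[1,-0.002,-0.038,0,0,0,0, 1,-0.002,-0.038,0,0,0,0, 1,-0.002,-0.038,0,0,0,0, 1,-0.002,-0.038,0,0,0,0, 1,-0.002,-0.038,0,0,0,0, 1,-0.002,-0.038,0,0,0,0, 1,-0.002,-0.038,0,0,0,0, 1,0,0,0,0,0,0, 1,0,0,0,0,0,0, 1,0,0,0,0,0,0, 1,0,0,0,0,0,0, 1,0,0,0,0,0,0]'
python3 - <<'E'
from h import *
import pickle
V=[pickle.load(open('w1.pkl','rb')),snap('wrist','w2')]
pickle.dump(V[1],open('w2.pkl','wb'))
F=dict(tile=(lambda h,s,v:(h>98)&(h<112)&(s>90)&(v>60),150,1500,.016),plate=(lambda h,s,v:(s<40)&(v>110)&(v<235),4000,30000,.022),lid=(lambda h,s,v:(h>=112)&(h<128)&(s>120)&(v>80),2000,40000,.047),case=(lambda h,s,v:(h>=112)&(h<130)&(s>100),2000,40000,.042),tray=(lambda h,s,v:(v<125)&(s>110)&(h<14)&(v>25),6000,30000,.03),tab=(lambda h,s,v:(s<60)&(v>170),100,3000,.0675))
for nm,(f,a,b,z) in F.items():
  for i,(im,c,s) in enumerate(V):
    H=hsv(im)
    for k in blobs(f(H[...,0],H[...,1],H[...,2]),a,b):
        ap=cv2.approxPolyDP(cv2.convexHull(k),6,True)[:,0]
        print(nm,i,cen(k).round(1),rect(k,c,z),ap.tolist())
E
```

```text
clock: 3.08
tcp_pos: [0.5187, 0.16, 0.3038]
ee_rot: [0.998, -0.058, 0.0, 0.001]
wrist_force: [0.7, -0.1, 0.8]
opening: 0.0858
grip_force: 0.0
tile 0 [ 88.5 233.1] (array([426.6, 115. ]), array([32. , 33.7]), 73.7) [[79, 222], [101, 224], [96, 246], [76, 242]]
tile 0 [414.7 203. ] (array([ 420.5, -283.4]), array([26.3, 26.4]), 17.2) [[422, 190], [427, 208], [407, 215], [402, 198]]
tile 0 [272.5 199.2] (array([ 445.1, -115.2]), array([25.7, 26.1]), 25.9) [[276, 186], [286, 203], [269, 212], [259, 196]]
tile 1 [301. 226.] (array([424.1, 119.3]), array([25.8, 25.5]), 73.5) [[293, 216], [313, 219], [309, 236], [289, 233]]
tile 1 [166.4 226.4] (array([442.4, 280.7]), array([28.3, 28.2]), 29.4) [[168, 212], [181, 229], [165, 240], [152, 225]]
tile 1 [492.7 187.9] (array([ 445.2, -114.5]), array([27. , 26.2]), 25.6) [[499, 175], [504, 192], [486, 202], [481, 185]]
plate 0 [148.  110.6] (array([558.3,   6.7]), array([139.6,  99.6]), 4.0) [[176, 37], [207, 168], [124, 183], [85, 58]]
plate 1 [393.1  73.4] (array([582.4,   9.2]), array([91.3, 99.6]), 4.2) [[439, 26], [442, 103], [354, 127], [344, 42]]
lid 1 [159.9  85.4] (array([601.7, 251.6]), array([217.6, 104.3]), 83.5) [[266, 30], [266, 139], [56, 137], [42, 41], [99, 32]]
case 0 [ 17.  107.1] (array([583.7, 131.9]), array([ 47.8, 110.4]), 70.6) [[0, 52], [26, 54], [41, 147], [0, 155]]
case 1 [158.1  85.2] (array([601.9, 253. ]), array([221.4, 106.1]), 83.3) [[267, 30], [266, 140], [57, 141], [40, 36]]
tray 0 [321.7  86.8] (array([ 562.8, -175.9]), array([ 90.2, 130.8]), 4.9) [[376, 34], [380, 120], [272, 142], [253, 80], [256, 58]]
tab 1 [228.4  87.5] (array([593.3, 178.6]), array([ 8.1, 37.6]), 83.2) [[232, 66], [233, 109], [226, 109], [224, 66]]
```

View pics/w2.png

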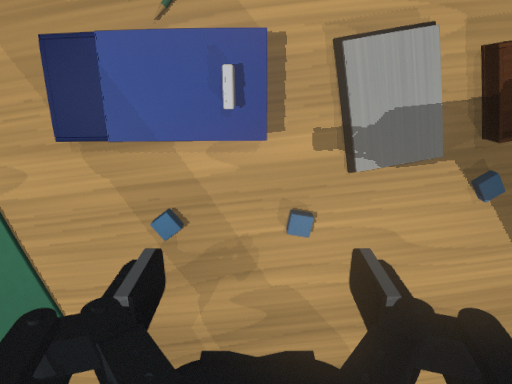

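The view shows the case with its lid shut at (158,85), the tab at (228,87), the plate at (393,95), and tiles at (301,226), (166,226) and (492,188). Next I check the heights from two views and move onto the tab.

```bash
python3 - <<'E'
from h import *
import pickle
a,b=[pickle.load(open(f'w{i}.pkl','rb')) for i in(1,2)]
print('tileC',tri((272.5,199.2),a[1],(492.7,187.9),b[1]).round(4),'tileB',tri((90,231),a[1],(301,226),b[1]).round(4))
for p,q in(((176,37),(439,26)),((207,168),(442,160))): pass
c=imaging.camera_info('scene');d=imaging.camera_info('side')
print('tab',tri((489*.64,357*.64),c,(228.4,87.5),b[1]).round(4),'plate',tri((411*.64,325*.64),c,(148,110.6),a[1]).round(4))
E
python3 -m handwheel '[1,0.0144,-0.0054,0.034,0,0,0, 1,0.0144,-0.0054,0.034,0,0,0, 1,0.0144,-0.0054,0.034,0,0,0, 1,0.0144,-0.0054,0.034,0,0,0, 1,0.0144,-0.0054,0.034,0,0,0, 1,0,0,0,0,0,0, 1,0,0,0.006,0,0,0, 1,0,0,0,0,0,0, 1,0,0,0,0,0,0, 1,0,0,0,0,0,0]' 40
python3 -m handwheel '[-1,0,0,0,0,0,0, -1,0,0,0,0,0,0, -1,0,0,0,0,0,0, -1,0,0,0,0,0,0, -1,0,0,0,0,0,0, -1,0,0,0,0,0,0, -1,0,0,0,0,0,0, -1,0,0,0,0,0,0, -1,0,0,0,0,0,0, -1,0,0,0,0,0,0]' 40
```

```text
tileC [ 0.4451 -0.1153  0.0152] tileB [0.4229 0.1183 0.0076]
tab [0.594  0.1778 0.0638] plate [0.5618 0.0088 0.0155]
clock: 3.97
tcp_pos: [0.5937, 0.1815, 0.131]
ee_rot: [0.998, -0.056, 0.002, -0.001]
wrist_force: [-0.4, -0.3, 0.3]
opening: 0.0856
grip_force: 0.0
clock: 4.8
tcp_pos: [0.5927, 0.1798, 0.1281]
ee_rot: [0.998, -0.056, -0.0, 0.001]
wrist_force: [-2.6, -5.5, 5.4]
opening: 0.009
grip_force: 42.0
```

```bash
python3 -m handwheel '[-1,0,-0.006,0,0,0,0, -1,0,-0.012,0,0,0,0, -1,0,-0.016,0,0,0,0, -1,0,-0.018,0,0,0,0, -1,0,-0.018,0,0,0,0, -1,0,-0.018,0,0,0,0, -1,0,-0.018,0,0,0,0, -1,0,-0.014,0,0,0,0, -1,0,-0.01,0,0,0,0, -1,0,-0.005,0,0,0,0, -1,0,0,0,0,0,0, -1,0,0,0,0,0,0]'
python3 -m handwheel '[-1,0,-0.001,0,0,0,0, -1,0,0,0,0,0,0, -1,0,0,0,0,0,0]'
```

```text
clock: 5.8
tcp_pos: [0.6078, 0.3125, 0.1281]
ee_rot: [0.998, -0.057, -0.001, 0.003]
wrist_force: [-3.0, -6.9, 7.5]
opening: 0.0085
grip_force: 42.4
clock: 6.05
tcp_pos: [0.6078, 0.3126, 0.1282]
ee_rot: [0.998, -0.057, -0.001, 0.003]
wrist_force: [-3.2, -7.6, 8.1]
opening: 0.0086
grip_force: 42.4
```

```bash
cat >> h.py <<'E'
def go(x,y,z=None,yaw=None):
    s=status.sense(); R=Ro.from_quat(s['ee_rot']).as_matrix(); p=s['tcp_pos']
    cy=np.degrees(np.arctan2(R[1,0],R[0,0]))
    d=np.array([x/1000,y/1000,p[2] if z is None else z])-p; t=R.T@d
    print('shift mm',(t*1000).round(1),'yaw now',cy.round(1), '' if yaw is None else ('wz',round(cy-yaw,1)))
def tiles(name=None,z=.016):
    im,c,s=snap('wrist',name); H=hsv(im); h,sa,v=H[...,0],H[...,1],H[...,2]
    R=Ro.from_quat(s['ee_rot']).as_matrix(); cy=np.degrees(np.arctan2(R[1,0],R[0,0]))
    for k in blobs((h>98)&(h<112)&(sa>90)&(v>60),150,4000):
        r=rect(k,c,z); t=R.T@(np.r_[r[0]/1000,z]-s['tcp_pos'])
        w=(cy-r[2]+45)%90-45
        print('tile',cen(k).round(),r,'shift mm',(t[:2]*1000).round(1),'wz',round(w,1))
def state():
    s=status.sense(); print({k:np.round(s[k],4).tolist() for k in('clock','tcp_pos','wrist_force','opening','grip_force')})
E
python3 -m handwheel '[1,0,0.001,0,0,0,0, 1,0,0,0,0,0,0, 1,0,0,0,0,0,0, 1,0,0,0,0,0,0, 1,0,0,-0.03,0,0,0, 1,0,0,-0.04,0,0,0, 1,0,0,-0.03,0,0,0, 1,-0.0229,0.0306,0,0,0,0, 1,-0.0229,0.0306,0,0,0,0, 1,-0.0229,0.0306,0,0,0,0, 1,-0.0229,0.0306,0,0,0,0, 1,-0.0229,0.0306,0,0,0,0]'
python3 -m handwheel '[1,-0.0229,0.0306,0,0,0,0, 1,-0.0229,0.0306,0,0,0,0, 1,0,0,0,0,0,4.9, 1,0,0,0,0,0,4.9, 1,0,0,0,0,0,0, 1,0,0,0,0,0,0, 1,0,0,0,0,0,0]'
python3 -c "
from h import *
tiles('w3')"
```

```text
clock: 7.05
tcp_pos: [0.4756, 0.1756, 0.2277]
ee_rot: [0.998, -0.055, 0.0, -0.0]
wrist_force: [0.4, -0.5, 0.2]
opening: 0.0854
grip_force: 0.0
clock: 7.63
tcp_pos: [0.4249, 0.1212, 0.228]
ee_rot: [0.99, -0.14, 0.0, -0.0]
wrist_force: [-0.1, 0.3, -0.7]
opening: 0.0854
grip_force: 0.0
tile [ 91. 201.] (array([441.1, 280.2]), array([27.5, 28.2]), 30.0) shift mm [ -28.5 -157.2] wz 44.0
tile [261. 171.] (array([423.9, 119. ]), array([25.8, 26.1]), 73.4) shift mm [-0.5  2.5] wz 0.6
tile [506.  80.] (array([ 443.8, -103.1]), array([13.8, 30.6]), 85.9) shift mm [ 80.  210.5] wz -11.9
```

View pics/w3.png

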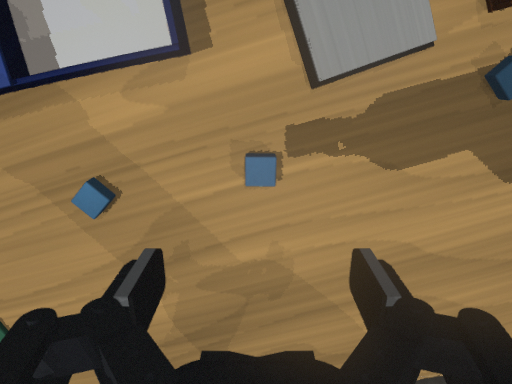

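The lid is open with the white bay floor visible at (90,35). Tile B is centred between the fingers at (261,171).

```bash
python3 -m handwheel '[0.3,-0.0005,0.0025,0.03,0,0,0, 0.3,0,0,0.036,0,0,0, 0.3,0,0,0.036,0,0,0, 0.3,0,0,0.03,0,0,0, 0.3,0,0,0.017,0,0,0, 0.3,0,0,0,0,0,0, 0.3,0,0,0,0,0,0]' 40
python3 -m handwheel '[-1,0,0,0,0,0,0, -1,0,0,0,0,0,0, -1,0,0,0,0,0,0, -1,0,0,0,0,0,0, -1,0,0,0,0,0,0, -1,0,0,0,0,0,0, -1,0,0,-0.02,0,0,0, -1,0,0,-0.03,0,0,0, -1,0,0,-0.03,0,0,0, -1,0,0,0,0,0,0, -1,0,0,0,0,0,0]' 40
python3 -c "
from h import *
go(558,-20,None,0)"
```

```text
clock: 8.27
tcp_pos: [0.4231, 0.1185, 0.0783]
ee_rot: [0.99, -0.14, -0.001, 0.0]
wrist_force: [1.0, -0.2, 0.0]
opening: 0.0557
grip_force: 0.0
clock: 9.18
tcp_pos: [0.425, 0.1185, 0.1611]
ee_rot: [0.99, -0.141, 0.003, -0.001]
wrist_force: [-0.7, -0.9, -1.2]
opening: 0.027
grip_force: 39.6
shift mm [166.4  95.8   0.6] yaw now -16.2 ('wz', np.float64(-16.2))
```

```bash
python3 -m handwheel '[-1,0,0,0,0,0,-5.4, -1,0,0,0,0,0,-5.4, -1,0,0,0,0,0,-5.4, -1,0.0266,0.0277,0,0,0,0, -1,0.0266,0.0277,0,0,0,0, -1,0.0266,0.0277,0,0,0,0, -1,0.0266,0.0277,0,0,0,0, -1,0.0266,0.0277,0,0,0,0, -1,0,0,0.03,0,0,0, -1,0,0,0.021,0,0,0, -1,0,0,0,0,0,0, -1,0,0,0,0,0,0]' 60
python3 -m handwheel '[-1,0,0,0.004,0,0,0, -1,0,0,0.004,0,0,0, -1,0,0,0.003,0,0,0, -1,0,0,0.002,0,0,0, -1,0,0,0.002,0,0,0, -1,0,0,0,0,0,0, -1,0,0,0,0,0,0]'
```

```text
clock: 10.18
tcp_pos: [0.5546, -0.0204, 0.106]
ee_rot: [1.0, -0.0, -0.003, -0.0]
wrist_force: [0.6, 0.2, 0.1]
opening: 0.0258
grip_force: 62.3
clock: 10.77
tcp_pos: [0.5572, -0.0196, 0.0953]
ee_rot: [1.0, 0.0, 0.001, -0.0]
wrist_force: [-3.3, -0.3, 9.3]
opening: 0.0258
grip_force: 63.4
```

```bash
for i in 1 2 3; do python3 -m handwheel '[-1,0,-0.006,0,0,0,0, -1,0,-0.006,0,0,0,0, -1,0,-0.006,0,0,0,0]' | grep -E "tcp|force"; done; echo back; for i in 1 2 3; do python3 -m handwheel '[-1,0,0.006,0,0,0,0, -1,0,0.006,0,0,0,0, -1,0,0.006,0,0,0,0]' | grep -E "tcp|force"; done
```

```text
tcp_pos: [0.5586, -0.0066, 0.0957]
wrist_force: [0.1, -6.8, 9.0]
grip_force: 63.4
tcp_pos: [0.5591, 0.0117, 0.0959]
wrist_force: [-0.7, -5.0, 9.0]
grip_force: 63.4
tcp_pos: [0.5591, 0.0299, 0.0958]
wrist_force: [0.2, -6.3, 9.0]
grip_force: 63.4
back
tcp_pos: [0.5591, 0.0203, 0.0963]
wrist_force: [0.2, 5.9, 8.4]
grip_force: 63.4
tcp_pos: [0.5592, 0.0022, 0.0962]
wrist_force: [0.0, 5.7, 9.3]
grip_force: 63.4
tcp_pos: [0.5592, -0.0159, 0.0962]
wrist_force: [-1.4, 6.4, 8.2]
grip_force: 63.4
```

Ratio ≈ 0.65, so tile B is rough and goes to the tray. Next I measure the tray from the first wrist picture.

```bash
python3 - <<'E'
from h import *
import pickle
im,c,s=pickle.load(open('w1.pkl','rb'))
P=onz([(240,52),(388,23),(397,127),(260,153)],c,.03)*1000; r=cv2.minAreaRect(P.astype(np.float32)); print(P.round(),r)
q=(np.array([(366,283+0),(0,0)]))
t=np.radians((r[2]+45)%90-45); X=np.array([np.cos(t),np.sin(t)]);Y=np.array([-X[1],X[0]]); o=np.array(r[0])
print('tray yaw',np.degrees(t)); 
for a in(-24,24):
  for b in(-30,30): print(a,b,(o+a*X+b*Y).round(1))
p=o-24*X+30*Y; go(p[0],p[1],.135,np.degrees(t))
E
```

```text
[[ 608.  -99.]
 [ 620. -246.]
 [ 516. -255.]
 [ 505. -107.]] ((562.3118896484375, -176.83963012695312), (103.6358871459961, 147.8026123046875), 4.5195112228393555)
tray yaw 4.5195112228393555
-24 -30 [ 540.8 -208.6]
-24 30 [ 536.  -148.8]
24 -30 [ 588.6 -204.9]
24 30 [ 583.9 -145. ]
shift mm [-23.3 132.6 -39.7] yaw now 0.2 ('wz', np.float64(-4.3))
```

```bash
python3 -m handwheel '[-1,0,0,-0.03,0,0,0, -1,-0.003,0.016,-0.01,0,0,0, -1,-0.005,0.029,0,0,0,0, -1,-0.005,0.029,0,0,0,0, -1,-0.005,0.029,0,0,0,0, -1,-0.005,0.03,0,0,0,0, -1,0,0,0,0,0,-4.3, -1,0,0,0,0,0,0, -1,0,0,0.025,0,0,0, -1,0,0,0.015,0,0,0, -1,0,0,0.008,0,0,0, -1,0,0,0,0,0,0]'
python3 -m handwheel '[-1,0,0,0.001,0,0,0, 0.05,0,0,0,0,0,0, 0.05,0,0,0,0,0,0, 0.05,0,0,0,0,0,0, 0.05,0,0,0,0,0,0, 0.05,0,0,-0.015,0,0,0, 0.05,0,0,-0.04,0,0,0, 0.05,0,0,-0.04,0,0,0, 1,0,0,-0.04,0,0,0, 1,0,0,0,0,0,0, 1,0,0,0,0,0,0]'
python3 -c "
from h import *
tiles('w4'); go(445,-114.8,None,25.7)"
```

```text
clock: 13.27
tcp_pos: [0.5334, -0.1515, 0.0859]
ee_rot: [0.999, 0.038, -0.001, -0.0]
wrist_force: [-3.9, -0.2, 5.0]
opening: 0.0258
grip_force: 62.8
clock: 14.18
tcp_pos: [0.5354, -0.1535, 0.2221]
ee_rot: [0.999, 0.037, 0.004, 0.001]
wrist_force: [-0.3, 0.0, -0.8]
opening: 0.079
grip_force: 0.0
tile [212. 262.] (array([ 446.2, -115.2]), array([28.3, 26.5]), 26.4) shift mm [-87.5 -45.4] wz -22.1
tile [255. 179.] (array([ 531.7, -150.2]), array([29.5, 27.4]), 4.9) shift mm [-4.8 -4.1] wz -0.6
shift mm [-85.6 -45.1  -0.2] yaw now 4.3 ('wz', np.float64(-21.4))
```

View pics/w4.png

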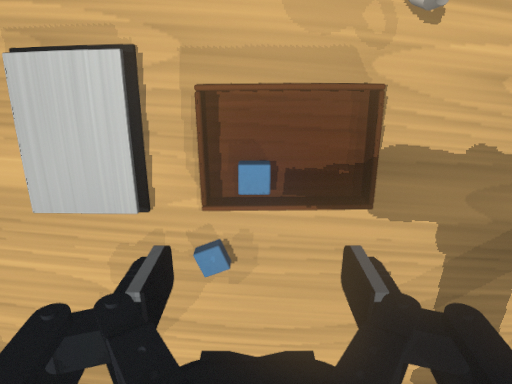

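Tile B lies in the tray at (255,179), and the next tile is at (212,262).

```bash
python3 -m handwheel '[1,-0.0287,-0.015,0,0,0,0, 1,-0.0287,-0.015,0,0,0,0, 1,-0.0287,-0.015,0,0,0,0, 1,0,0,0,0,0,-7.1, 1,0,0,0,0,0,-7.1, 1,0,0,0,0,0,-7.1, 1,0,0,0,0,0,0, 1,0,0,0,0,0,0, 1,0,0,0,0,0,0]'
python3 -c "
from h import *
tiles()"
```

```text
clock: 14.98
tcp_pos: [0.4436, -0.1149, 0.2178]
ee_rot: [0.975, 0.22, -0.001, -0.001]
wrist_force: [-0.1, -0.3, -0.8]
opening: 0.0853
grip_force: 0.0
tile [407. 266.] (array([ 421.1, -283.7]), array([26.5, 25.9]), 17.0) shift mm [-92.4 143.1] wz 8.4
tile [261. 174.] (array([ 445.5, -115.4]), array([25.2, 26.2]), 25.4) shift mm [1.9 1.6] wz 0.0
tile [347.  99.] (array([ 532.7, -150.5]), array([27.7, 30.1]), 4.7) shift mm [65.6 70.7] wz 20.7
```

```bash
python3 -m handwheel '[0.3,0.0015,0.0015,0.03,0,0,0, 0.3,0,0,0.036,0,0,0, 0.3,0,0,0.036,0,0,0, 0.3,0,0,0.025,0,0,0, 0.3,0,0,0.013,0,0,0, 0.3,0,0,0,0,0,0, 0.3,0,0,0,0,0,0]' 50
python3 -m handwheel '[-1,0,0,0,0,0,0, -1,0,0,0,0,0,0, -1,0,0,0,0,0,0, -1,0,0,0,0,0,0, -1,0,0,0,0,0,0, -1,0,0,0,0,0,0, -1,0,0,-0.02,0,0,0, -1,0,0,-0.03,0,0,0, -1,0,0,-0.03,0,0,0, -1,0,0,0,0,0,0, -1,0,0,0,0,0,0]' 60
python3 -c "
from h import *
go(558,-20,None,0)"
```

```text
clock: 15.62
tcp_pos: [0.4458, -0.1155, 0.0783]
ee_rot: [0.975, 0.221, -0.001, -0.001]
wrist_force: [1.4, 0.2, -0.0]
opening: 0.0552
grip_force: 0.0
clock: 16.53
tcp_pos: [0.4476, -0.1161, 0.1611]
ee_rot: [0.975, 0.221, 0.002, 0.002]
wrist_force: [0.3, -0.2, -1.0]
opening: 0.0258
grip_force: 59.2
shift mm [141.  -39.1   0.4] yaw now 25.6 ('wz', np.float64(25.6))
```

```bash
python3 -m handwheel '[-1,0,0,0,0,0,6.4, -1,0,0,0,0,0,6.4, -1,0,0,0,0,0,6.4, -1,0,0,0,0,0,6.4, -1,0.0276,-0.024,0,0,0,0, -1,0.0276,-0.024,0,0,0,0, -1,0.0276,-0.024,0,0,0,0, -1,0.0276,-0.024,0,0,0,0, -1,0,0,0.03,0,0,0, -1,0,0,0.021,0,0,0, -1,0,0,0,0,0,0, -1,0,0,0,0,0,0]' 60
python3 -m handwheel '[-1,0,0,0.004,0,0,0, -1,0,0,0.004,0,0,0, -1,0,0,0.003,0,0,0, -1,0,0,0.002,0,0,0, -1,0,0,0.002,0,0,0, -1,0,0,0,0,0,0, -1,0,0,0,0,0,0]'
for i in 1 2 3; do python3 -m handwheel '[-1,0,-0.006,0,0,0,0, -1,0,-0.006,0,0,0,0, -1,0,-0.006,0,0,0,0]' | grep -E "tcp|force"; done; echo back; for i in 1 2 3; do python3 -m handwheel '[-1,0,0.006,0,0,0,0, -1,0,0.006,0,0,0,0, -1,0,0.006,0,0,0,0]' | grep -E "tcp|force"; done
python3 -c "
from h import *
go(588.6,-204.9,.14,4.5);go(536+0,-148.8,.14,4.5);go(602-37*.117-24,253-36*.993-30,.14,-6.7)"
```

```text
clock: 17.53
tcp_pos: [0.5547, -0.0199, 0.1058]
ee_rot: [1.0, -0.0, -0.003, 0.0]
wrist_force: [0.3, -0.3, -0.2]
opening: 0.0256
grip_force: 59.2
clock: 18.12
tcp_pos: [0.5583, -0.02, 0.0955]
ee_rot: [1.0, -0.0, 0.002, 0.0]
wrist_force: [-1.5, -0.4, 9.8]
opening: 0.0259
grip_force: 60.3
tcp_pos: [0.5592, -0.0026, 0.096]
wrist_force: [0.9, -0.8, 9.2]
grip_force: 60.2
tcp_pos: [0.5592, 0.0157, 0.096]
wrist_force: [0.3, -1.2, 9.0]
grip_force: 60.2
tcp_pos: [0.5592, 0.0337, 0.0959]
wrist_force: [-0.5, -0.8, 9.2]
grip_force: 60.2
back
tcp_pos: [0.5592, 0.0173, 0.0961]
wrist_force: [1.2, 0.7, 8.2]
grip_force: 60.2
tcp_pos: [0.5592, -0.0011, 0.0961]
wrist_force: [0.5, 0.7, 8.2]
grip_force: 60.2
tcp_pos: [0.5592, -0.0192, 0.096]
wrist_force: [0.7, 1.0, 9.2]
grip_force: 60.2
shift mm [ 29.8 185.6 -43.9] yaw now -0.0 ('wz', np.float64(-4.5))
shift mm [-22.9 129.5 -44.2] yaw now -0.0 ('wz', np.float64(-4.5))
shift mm [  14.8 -206.5  -43.7] yaw now -0.0 ('wz', np.float64(6.7))
```

Ratio ≈ 0.1, so tile C is polished and goes into the bay.

```bash
python3 -m handwheel '[-1,0,0,-0.03,0,0,0, -1,0,0,-0.034,0,0,0, -1,0.0016,-0.035,0,0,0,0, -1,0.0016,-0.035,0,0,0,0, -1,0.0016,-0.035,0,0,0,0, -1,0.0016,-0.035,0,0,0,0, -1,0.0016,-0.035,0,0,0,0, -1,0.0016,-0.035,0,0,0,0, -1,0,0,0,0,0,6.7, -1,0,0,0,0,0,0, -1,0,0,0,0,0,0]'
python3 -c "
from h import *
go(568.5,190.5,.083,-6.7)"
```

```text
clock: 20.53
tcp_pos: [0.5664, 0.1897, 0.157]
ee_rot: [0.998, -0.057, 0.0, 0.001]
wrist_force: [0.6, -1.1, -0.8]
opening: 0.0254
grip_force: 59.2
shift mm [ 2.  -1.2 74. ] yaw now -6.6 ('wz', np.float64(0.1))
```

```bash
python3 -m handwheel '[-1,0.002,-0.001,0.03,0,0,0, -1,0,0,0.025,0,0,0, -1,0,0,0.012,0,0,0, -1,0,0,0.006,0,0,0, -1,0,0,0,0,0,0, -1,0,0,0,0,0,0]'
python3 -m handwheel '[-0.1,0,0,0,0,0,0, -0.1,0,0,0,0,0,0, -0.1,0,0,0,0,0,0, -0.1,0,0,0,0,0,0, -0.1,0,0,-0.015,0,0,0, -0.1,0,0,-0.04,0,0,0, -0.1,0,0,-0.04,0,0,0, 1,0,0,-0.045,0,0,0, 1,0,0,0,0,0,0, 1,0,0,0,0,0,0]'
python3 -c "
from h import *
tiles('w5')"
```

```text
clock: 21.03
tcp_pos: [0.5694, 0.1895, 0.0847]
ee_rot: [0.998, -0.059, 0.001, 0.0]
wrist_force: [-0.2, -0.6, 0.7]
opening: 0.026
grip_force: 59.4
clock: 21.87
tcp_pos: [0.5701, 0.1921, 0.2244]
ee_rot: [0.998, -0.058, 0.004, -0.002]
wrist_force: [-0.4, -0.0, -1.2]
opening: 0.0732
grip_force: 0.0
tile [189. 301.] (array([445.7, 279.3]), array([31.4, 34.6]), 31.5) shift mm [-135.2  -71.4] wz -38.2
tile [262. 179.] (array([565.7, 190.7]), array([26.7, 26. ]), 83.3) shift mm [-5.7  2.6] wz -0.0
```

View pics/w5.png

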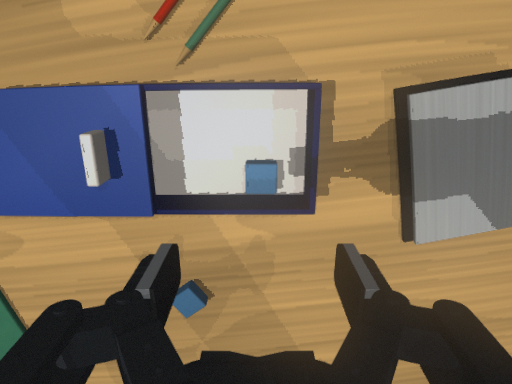

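Tile C lies in the bay at (262,179), and the next tile A is at (189,301).

```bash
python3 -m handwheel '[1,-0.0343,-0.0183,0,0,0,0, 1,-0.0343,-0.0183,0,0,0,0, 1,-0.0343,-0.0183,0,0,0,0, 1,-0.0343,-0.0183,0,0,0,0, 1,0,0,0,0,0,-6.05, 1,0,0,0,0,0,-6.05, 1,0,0,0,0,0,-6.05, 1,0,0,0,0,0,-6.05, 1,0,0,0,0,0,-6.05, 1,0,0,0,0,0,-6.05, 1,0,0,0,0,0,0, 1,0,0,0,0,0,0]'
python3 -c "
from h import *
tiles()"
```

```text
clock: 22.92
tcp_pos: [0.4399, 0.2791, 0.2189]
ee_rot: [0.967, 0.254, -0.002, 0.0]
wrist_force: [0.4, 0.1, -0.1]
opening: 0.0856
grip_force: 0.0
tile [258. 172.] (array([442.1, 281.5]), array([26.2, 25.9]), 30.3) shift mm [ 3.8 -1. ] wz -0.9
tile [430.  97.] (array([567.3, 189.4]), array([27.8, 27.3]), 83.1) shift mm [ 67.5 140.8] wz 36.3
```

```bash
python3 -m handwheel '[0.3,0.003,-0.001,0.03,0,0,-0.5, 0.3,0,0,0.036,0,0,0, 0.3,0,0,0.036,0,0,0, 0.3,0,0,0.025,0,0,0, 0.3,0,0,0.014,0,0,0, 0.3,0,0,0,0,0,0, 0.3,0,0,0,0,0,0]' 50
python3 -m handwheel '[-1,0,0,0,0,0,0, -1,0,0,0,0,0,0, -1,0,0,0,0,0,0, -1,0,0,0,0,0,0, -1,0,0,0,0,0,0, -1,0,0,0,0,0,0, -1,0,0,-0.02,0,0,0, -1,0,0,-0.03,0,0,0, -1,0,0,-0.03,0,0,0, -1,0,0,0,0,0,0, -1,0,0,0,0,0,0]' 60
python3 -c "
from h import *
go(558,-20,None,0)"
```

```text
clock: 23.55
tcp_pos: [0.4422, 0.2818, 0.0787]
ee_rot: [0.966, 0.259, -0.001, 0.0]
wrist_force: [1.2, 1.0, 0.4]
opening: 0.0558
grip_force: 0.0
clock: 24.47
tcp_pos: [0.4439, 0.283, 0.1618]
ee_rot: [0.966, 0.259, 0.003, -0.001]
wrist_force: [0.5, -0.2, -0.1]
opening: 0.0255
grip_force: 59.1
shift mm [-5.310e+01  3.194e+02 -2.000e-01] yaw now 30.1 ('wz', np.float64(30.1))
```

```bash
python3 -m handwheel '[-1,0,0,0,0,0,6, -1,0,0,0,0,0,6, -1,0,0,0,0,0,6, -1,0,0,0,0,0,6, -1,0,0,0,0,0,6, -1,0.0143,0.0379,0,0,0,0, -1,0.0143,0.0379,0,0,0,0, -1,0.0143,0.0379,0,0,0,0, -1,0.0143,0.0379,0,0,0,0, -1,0.0143,0.0379,0,0,0,0, -1,0.0143,0.0379,0,0,0,0, -1,0.0143,0.0379,0,0,0,0]' 60
python3 -m handwheel '[-1,0.0143,0.0379,0,0,0,0, -1,0,0,0.03,0,0,0, -1,0,0,0.021,0,0,0, -1,0,0,0,0,0,0, -1,0,0,0.004,0,0,0, -1,0,0,0.004,0,0,0, -1,0,0,0.003,0,0,0, -1,0,0,0.002,0,0,0, -1,0,0,0.002,0,0,0, -1,0,0,0,0,0,0, -1,0,0,0,0,0,0]'
for i in 1 2 3; do python3 -m handwheel '[-1,0,-0.006,0,0,0,0, -1,0,-0.006,0,0,0,0, -1,0,-0.006,0,0,0,0]' | grep -E "tcp|force"; done; echo back; for i in 1 2 3; do python3 -m handwheel '[-1,0,0.006,0,0,0,0, -1,0,0.006,0,0,0,0, -1,0,0.006,0,0,0,0]' | grep -E "tcp|force"; done
```

```text
clock: 25.47
tcp_pos: [0.5425, 0.0147, 0.1582]
ee_rot: [1.0, 0.001, -0.001, 0.0]
wrist_force: [0.2, -0.3, -0.5]
opening: 0.0259
grip_force: 59.2
clock: 26.38
tcp_pos: [0.5596, -0.0199, 0.0966]
ee_rot: [1.0, 0.001, 0.003, 0.0]
wrist_force: [-0.9, -0.4, 9.4]
opening: 0.0257
grip_force: 60.4
tcp_pos: [0.5604, -0.0027, 0.097]
wrist_force: [-0.1, -1.6, 8.1]
grip_force: 60.3
tcp_pos: [0.5604, 0.0156, 0.097]
wrist_force: [0.1, -1.1, 9.6]
grip_force: 60.3
tcp_pos: [0.5603, 0.0337, 0.0969]
wrist_force: [0.4, -1.8, 9.0]
grip_force: 60.3
back
tcp_pos: [0.5603, 0.0172, 0.097]
wrist_force: [-0.1, 1.8, 7.6]
grip_force: 60.3
tcp_pos: [0.5604, -0.0013, 0.097]
wrist_force: [0.5, 1.5, 9.0]
grip_force: 60.3
tcp_pos: [0.5605, -0.0193, 0.097]
wrist_force: [0.2, 1.2, 8.6]
grip_force: 60.3
```

Ratio ≈ 0.16, so tile A is polished and goes into the bay.

```bash
python3 -m handwheel '[-1,0,0,-0.03,0,0,0, -1,0,0,-0.034,0,0,0, -1,0.0099,-0.034,0,0,0,0, -1,0.0099,-0.034,0,0,0,0, -1,0.0099,-0.034,0,0,0,0, -1,0.0099,-0.034,0,0,0,0, -1,0.0099,-0.034,0,0,0,0, -1,0.0099,-0.034,0,0,0,0, -1,0,0,0,0,0,6.7, -1,0,0,0,0,0,0, -1,0,0,0,0,0,0]'
python3 -c "
from h import *
go(620,184.5,.083,-6.7)"
```

```text
clock: 28.8
tcp_pos: [0.6166, 0.1835, 0.1579]
ee_rot: [0.998, -0.056, 0.0, 0.001]
wrist_force: [0.2, -0.6, -1.7]
opening: 0.0251
grip_force: 59.3
shift mm [ 3.2 -1.4 74.9] yaw now -6.4 ('wz', np.float64(0.3))
```

```bash
python3 -m handwheel '[-1,0.002,-0.001,0.03,0,0,0, -1,0,0,0.025,0,0,0, -1,0,0,0.012,0,0,0, -1,0,0,0.007,0,0,0, -1,0,0,0,0,0,0, -1,0,0,0,0,0,0]'
python3 -m handwheel '[-0.1,0,0,0,0,0,0, -0.1,0,0,0,0,0,0, -0.1,0,0,0,0,0,0, -0.1,0,0,0,0,0,0, -0.1,0,0,-0.015,0,0,0, -0.1,0,0,-0.04,0,0,0, -0.1,0,0,-0.04,0,0,0, 1,0,0,-0.045,0,0,0, 1,0,0,0,0,0,0, 1,0,0,0,0,0,0]'
python3 -c "
from h import *
tiles('w6'); go(421,-283.6,None,17)"
```

```text
clock: 29.3
tcp_pos: [0.6203, 0.1825, 0.0856]
ee_rot: [0.998, -0.058, 0.002, 0.0]
wrist_force: [-0.6, -0.2, 4.6]
opening: 0.0259
grip_force: 59.8
clock: 30.13
tcp_pos: [0.6205, 0.185, 0.2242]
ee_rot: [0.998, -0.058, 0.004, -0.002]
wrist_force: [0.2, 0.7, 0.2]
opening: 0.0732
grip_force: 0.0
tile [260. 232.] (array([564.7, 191. ]), array([26.7, 27. ]), 83.5) shift mm [-57.7   1.1] wz -0.1
tile [262. 179.] (array([616.2, 183.5]), array([26.6, 26. ]), 83.4) shift mm [-5.6  2.7] wz 0.0
shift mm [-143.   487.5   -0.7] yaw now -6.6 ('wz', np.float64(-23.6))
```

View pics/w6.png

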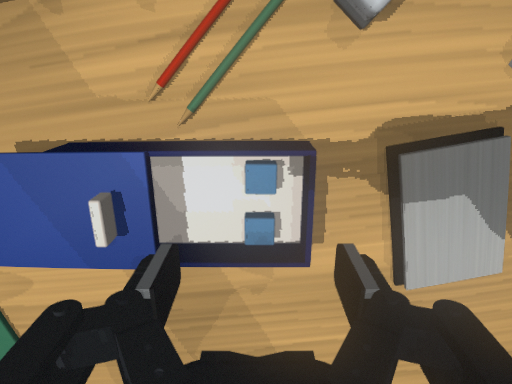

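Both polished tiles lie in the bay at (262,178) and (260,230). I now head for the last tile.

```bash
python3 -m handwheel '[1,-0.011,0.0375,0,0,0,0, 1,-0.011,0.0375,0,0,0,0, 1,-0.011,0.0375,0,0,0,0, 1,-0.011,0.0375,0,0,0,0, 1,-0.011,0.0375,0,0,0,0, 1,-0.011,0.0375,0,0,0,0, 1,-0.011,0.0375,0,0,0,0, 1,-0.011,0.0375,0,0,0,0, 1,-0.011,0.0375,0,0,0,0, 1,-0.011,0.0375,0,0,0,0, 1,-0.011,0.0375,0,0,0,0, 1,-0.011,0.0375,0,0,0,0]'
python3 -m handwheel '[1,-0.011,0.0375,0,0,0,0, 1,0,0,0,0,0,-5.9, 1,0,0,0,0,0,-5.9, 1,0,0,0,0,0,-5.9, 1,0,0,0,0,0,-5.9, 1,0,0,0,0,0,0, 1,0,0,0,0,0,0, 1,0,0,0,0,0,0]'
python3 -c "
from h import *
tiles()"
```

```text
clock: 31.18
tcp_pos: [0.4334, -0.2489, 0.2182]
ee_rot: [0.998, -0.058, -0.002, -0.001]
wrist_force: [0.8, 0.4, 0.1]
opening: 0.0856
grip_force: 0.0
clock: 31.85
tcp_pos: [0.42, -0.2835, 0.2191]
ee_rot: [0.989, 0.147, -0.001, -0.001]
wrist_force: [-0.3, -0.2, -0.9]
opening: 0.0854
grip_force: 0.0
tile [261. 174.] (array([ 421.1, -284.3]), array([25.3, 26.2]), 16.9) shift mm [1.1 1.5] wz -0.0
tile [134.   4.] (array([ 521.2, -150.8]), array([ 7.8, 28.2]), 15.0) shift mm [135.7 -97.3] wz 1.9
```

```bash
python3 -m handwheel '[0.3,0.001,0.001,0.03,0,0,0, 0.3,0,0,0.036,0,0,0, 0.3,0,0,0.036,0,0,0, 0.3,0,0,0.025,0,0,0, 0.3,0,0,0.014,0,0,0, 0.3,0,0,0,0,0,0, 0.3,0,0,0,0,0,0]' 50
python3 -m handwheel '[-1,0,0,0,0,0,0, -1,0,0,0,0,0,0, -1,0,0,0,0,0,0, -1,0,0,0,0,0,0, -1,0,0,0,0,0,0, -1,0,0,0,0,0,0, -1,0,0,-0.02,0,0,0, -1,0,0,-0.03,0,0,0, -1,0,0,-0.03,0,0,0, -1,0,0,0,0,0,0, -1,0,0,0,0,0,0]' 60
python3 -c "
from h import *
go(558,-20,None,0)"
```

```text
clock: 32.48
tcp_pos: [0.4215, -0.2841, 0.0786]
ee_rot: [0.989, 0.147, -0.001, -0.001]
wrist_force: [0.5, 0.6, -0.2]
opening: 0.0556
grip_force: 0.0
clock: 33.4
tcp_pos: [0.4233, -0.2854, 0.1617]
ee_rot: [0.989, 0.148, 0.002, 0.002]
wrist_force: [-0.3, 0.3, -1.3]
opening: 0.026
grip_force: 59.2
shift mm [ 206.3 -214.5   -0.3] yaw now 17.0 ('wz', np.float64(17.0))
```

```bash
python3 -m handwheel '[-1,0,0,0,0,0,5.7, -1,0,0,0,0,0,5.7, -1,0,0,0,0,0,5.7, -1,0.0168,-0.0332,0,0,0,0, -1,0.0168,-0.0332,0,0,0,0, -1,0.0168,-0.0332,0,0,0,0, -1,0.0168,-0.0332,0,0,0,0, -1,0.0168,-0.0332,0,0,0,0, -1,0.0168,-0.0332,0,0,0,0, -1,0.0168,-0.0332,0,0,0,0, -1,0.0168,-0.0332,0,0,0,0, -1,0,0,0,0,0,0]' 60
python3 -m handwheel '[-1,0,0,0.03,0,0,0, -1,0,0,0.021,0,0,0, -1,0,0,0,0,0,0, -1,0,0,0.004,0,0,0, -1,0,0,0.004,0,0,0, -1,0,0,0.003,0,0,0, -1,0,0,0.002,0,0,0, -1,0,0,0.002,0,0,0, -1,0,0,0,0,0,0, -1,0,0,0,0,0,0]'
for i in 1 2 3; do python3 -m handwheel '[-1,0,-0.006,0,0,0,0, -1,0,-0.006,0,0,0,0, -1,0,-0.006,0,0,0,0]' | grep -E "tcp|force"; done; echo back; for i in 1 2 3; do python3 -m handwheel '[-1,0,0.006,0,0,0,0, -1,0,0.006,0,0,0,0, -1,0,0.006,0,0,0,0]' | grep -E "tcp|force"; done
python3 -c "
from h import *
go(588.6,-204.9,None,4.5)"
```

```text
clock: 34.4
tcp_pos: [0.5588, -0.0079, 0.1585]
ee_rot: [1.0, 0.006, 0.001, -0.004]
wrist_force: [1.1, 1.7, 0.5]
opening: 0.0258
grip_force: 59.3
clock: 35.23
tcp_pos: [0.5567, -0.0193, 0.0955]
ee_rot: [1.0, -0.001, 0.0, 0.0]
wrist_force: [-4.8, 0.7, 10.2]
opening: 0.0259
grip_force: 60.4
tcp_pos: [0.5593, -0.0058, 0.0964]
wrist_force: [-0.3, -4.8, 8.5]
grip_force: 60.5
tcp_pos: [0.5601, 0.0127, 0.0966]
wrist_force: [-0.6, -5.5, 7.7]
grip_force: 60.4
tcp_pos: [0.5602, 0.0309, 0.0966]
wrist_force: [-0.5, -4.9, 8.4]
grip_force: 60.4
back
tcp_pos: [0.5602, 0.0208, 0.0969]
wrist_force: [0.2, 5.2, 8.2]
grip_force: 60.3
tcp_pos: [0.5602, 0.0026, 0.0969]
wrist_force: [0.1, 5.1, 8.1]
grip_force: 60.3
tcp_pos: [0.5602, -0.0155, 0.0969]
wrist_force: [0.7, 5.2, 8.7]
grip_force: 60.3
shift mm [ 28.3 189.4  -0.7] yaw now 0.0 ('wz', np.float64(-4.5))
```

Ratio ≈ 0.62, so tile D is rough and goes to the tray.

```bash
python3 -m handwheel '[-1,0,0,-0.03,0,0,0, -1,0,0,-0.014,0,0,0, -1,0.0045,0.0316,0,0,0,0, -1,0.0045,0.0316,0,0,0,0, -1,0.0045,0.0316,0,0,0,0, -1,0.0045,0.0316,0,0,0,0, -1,0.0045,0.0316,0,0,0,0, -1,0.0045,0.0316,0,0,0,0, -1,0,0,0,0,0,-4.5, -1,0,0,0,0,0,0, -1,0,0,0,0,0,0]'
python3 -c "
from h import *
go(588,-204.9,.085,4.5)"
```

```text
clock: 37.65
tcp_pos: [0.5837, -0.2087, 0.1377]
ee_rot: [0.999, 0.037, 0.001, -0.0]
wrist_force: [0.1, -0.7, -0.1]
opening: 0.0259
grip_force: 59.3
shift mm [ 4.5 -3.5 52.8] yaw now 4.2 ('wz', np.float64(-0.3))
```

```bash
python3 -m handwheel '[-1,0.003,-0.003,0.025,0,0,0, -1,0,0,0.015,0,0,0, -1,0,0,0.011,0,0,0, -1,0,0,0,0,0,0, -1,0,0,0,0,0,0]'
python3 -m handwheel '[0,0,0,0,0,0,0, 0,0,0,0,0,0,0, 0,0,0,0,0,0,0, 0,0,0,0,0,0,0, 0,0,0,-0.015,0,0,0, 0,0,0,-0.04,0,0,0, 0,0,0,-0.04,0,0,0, 1,0,0,-0.045,0,0,0, 1,0,0,0,0,0,0, 1,0,0,0,0,0,0]'
python3 - <<'E'
from h import *
tiles('w7')
a,_,_=snap('scene'); b,_,_=snap('side')
cv2.imwrite('pics/both.png',np.hstack([a[130:340,150:420],b[90:384,80:350][:210]])[:,:,::-1])
tab=np.array([593.5,179]); print('tab closed',tab)
go(592.7+135*.115,179.8+134*.993,None,-6.7)
E
```

```text
clock: 38.07
tcp_pos: [0.5864, -0.2041, 0.0863]
ee_rot: [0.999, 0.039, 0.0, -0.0]
wrist_force: [-0.3, -0.2, -0.3]
opening: 0.0259
grip_force: 65.9
clock: 38.9
tcp_pos: [0.5882, -0.2061, 0.2272]
ee_rot: [0.999, 0.038, 0.004, 0.002]
wrist_force: [-0.5, 0.9, -0.1]
opening: 0.0771
grip_force: 0.0
tile [195. 226.] (array([ 532.4, -150.6]), array([32.2, 29.2]), 4.4) shift mm [-53.2 -60.3] wz -0.0
tile [255. 179.] (array([ 583. , -203.6]), array([27.2, 27.3]), 4.3) shift mm [-6.8 -3.6] wz 0.1
tile [103.  17.] (array([709.2, -72.7]), array([17.4, 26.6]), 51.4) shift mm [ 129.  -124.5] wz 43.0
tab closed [593.5 179. ]
shift mm [ 6.240e+01 -5.151e+02  3.000e-01] yaw now 4.4 ('wz', np.float64(11.1))
```

View pics/w7.png

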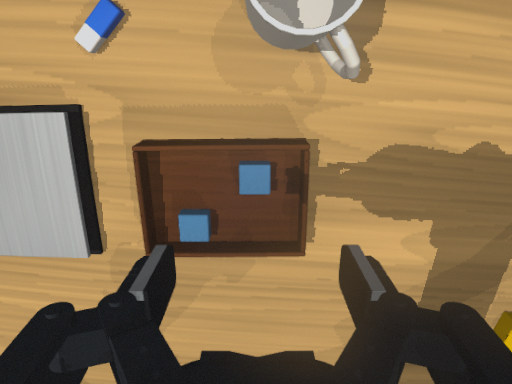

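View pics/both.png

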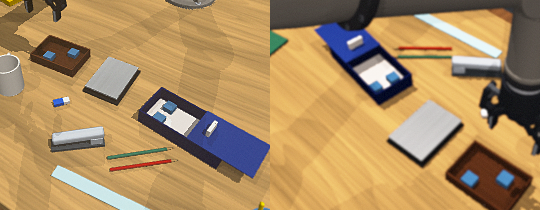

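All four tiles are placed: two in the tray at (255,178) and (195,226), two in the bay. The combined view shows the bystanders undisturbed and no fifth tile. Now I close the lid.

```bash
python3 -m handwheel '[1,0,0,0,0,0,5.5, 1,0,0,0,0,0,5.6, 1,-0.0031,-0.0398,0,0,0,0, 1,-0.0031,-0.0398,0,0,0,0, 1,-0.0031,-0.0398,0,0,0,0, 1,-0.0031,-0.0398,0,0,0,0, 1,-0.0031,-0.0398,0,0,0,0, 1,-0.0031,-0.0398,0,0,0,0, 1,-0.0031,-0.0398,0,0,0,0, 1,-0.0031,-0.0398,0,0,0,0, 1,-0.0031,-0.0398,0,0,0,0, 1,-0.0031,-0.0398,0,0,0,0]'
python3 -m handwheel '[1,-0.0031,-0.0398,0,0,0,0, 1,-0.0031,-0.0398,0,0,0,0, 1,-0.0031,-0.0398,0,0,0,0, 1,0,0,0,0,0,0, 1,0,0,0,0,0,0, 1,0,0,0,0,0,0]'
python3 - <<'E'
from h import *
im,c,s=snap('wrist','w8'); H=hsv(im)
for k in blobs((H[...,1]<60)&(H[...,2]>170),150,3000): print(rect(k,c,.0675))
go(608.2,312.9,.128,-6.7)
E
```

```text
clock: 40.05
tcp_pos: [0.6007, 0.1946, 0.2206]
ee_rot: [0.998, -0.059, -0.002, 0.001]
wrist_force: [1.6, 1.1, -0.8]
opening: 0.0849
grip_force: 0.0
clock: 40.55
tcp_pos: [0.6061, 0.3123, 0.2205]
ee_rot: [0.998, -0.058, -0.001, 0.002]
wrist_force: [0.6, -1.5, -0.1]
opening: 0.0855
grip_force: 0.0
(array([584.3, 192.8]), array([14.3, 17.6]), 83.6)
shift mm [ 1.3 -2.5 93.1] yaw now -6.8 ('wz', np.float64(-0.1))
```

```bash
python3 -m handwheel '[1,0.001,-0.002,0.03,0,0,0, 1,0,0,0.03,0,0,0, 1,0,0,0.02,0,0,0, 1,0,0,0.01,0,0,0, 1,0,0,0,0,0,0, -1,0,0,0,0,0,0, -1,0,0,0,0,0,0, -1,0,0,0,0,0,0, -1,0,0,0,0,0,0, -1,0,0,0,0,0,0, -1,0,0,0,0,0,0, -1,0,0,0,0,0,0]' 40
python3 -m handwheel '[-1,0,0,0,0,0,0, -1,0,0,0,0,0,0]'
```

```text
clock: 41.6
tcp_pos: [0.6081, 0.3124, 0.1338]
ee_rot: [0.998, -0.059, -0.0, 0.002]
wrist_force: [-1.8, -4.4, 4.1]
opening: 0.0084
grip_force: 40.7
clock: 41.77
tcp_pos: [0.6081, 0.3124, 0.1339]
ee_rot: [0.998, -0.059, -0.0, 0.002]
wrist_force: [-2.0, -3.6, 5.6]
opening: 0.0083
grip_force: 40.7
```

```bash
python3 -m handwheel '[-1,0,0.006,0,0,0,0, -1,0,0.012,0,0,0,0, -1,0,0.016,0,0,0,0, -1,0,0.018,0,0,0,0, -1,0,0.018,0,0,0,0, -1,0,0.018,0,0,0,0, -1,0,0.018,0,0,0,0, -1,0,0.012,0,0,0,0, -1,0,0.008,0,0,0,0, -1,0,0.006,0,0,0,0, -1,0,0.004,0,0,0,0, -1,0,0,0,0,0,0]'
python3 -m handwheel '[-1,0,0,0,0,0,0, -1,0,0,0,0,0,0]'
```

```text
clock: 42.77
tcp_pos: [0.5929, 0.1807, 0.1337]
ee_rot: [0.998, -0.058, 0.001, -0.001]
wrist_force: [2.6, 0.8, 3.6]
opening: 0.0088
grip_force: 40.6
clock: 42.93
tcp_pos: [0.5929, 0.1801, 0.1337]
ee_rot: [0.998, -0.058, 0.001, -0.0]
wrist_force: [1.8, 0.8, 5.6]
opening: 0.0086
grip_force: 40.8
```

```bash
python3 -m handwheel '[-1,0,0.002,0,0,0,0, -1,0,0.001,0,0,0,0, -1,0,0,0,0,0,0, -1,0,0,0,0,0,0]'
python3 -m handwheel '[1,0,0,0,0,0,0, 1,0,0,0,0,0,0, 1,0,0,0,0,0,0, 1,0,0,0,0,0,0, 1,0,0,0,0,0,0, 1,0,0,-0.03,0,0,0, 1,0,0,-0.04,0,0,0, 1,-0.02,0,-0.03,0,0,0, 1,-0.04,0,0,0,0,0, 1,-0.02,0,0,0,0,0, 1,0,0,0,0,0,0, 1,0,0,0,0,0,0]'
python3 - <<'E'
from h import *
im,c,s=snap('wrist','w9'); H=hsv(im)
for k in blobs((H[...,1]<60)&(H[...,2]>170),150,3000): print(rect(k,c,.0675))
for k in blobs((H[...,0]>=112)&(H[...,0]<128)&(H[...,1]>120)&(H[...,2]>80),2000): print('lid',rect(k,c,.047))
E
```

```text
clock: 43.27
tcp_pos: [0.5925, 0.1776, 0.1337]
ee_rot: [0.998, -0.058, 0.001, -0.001]
wrist_force: [3.0, 2.0, 5.4]
opening: 0.0085
grip_force: 40.8
clock: 44.27
tcp_pos: [0.511, 0.1864, 0.2331]
ee_rot: [0.998, -0.058, -0.0, 0.0]
wrist_force: [1.0, -0.4, 0.4]
opening: 0.085
grip_force: 0.0
(array([593.6, 178.9]), array([ 8.1, 37.6]), 83.6)
lid (array([602.1, 251.4]), array([217.6, 104.9]), 83.0)
```

View pics/w9.png

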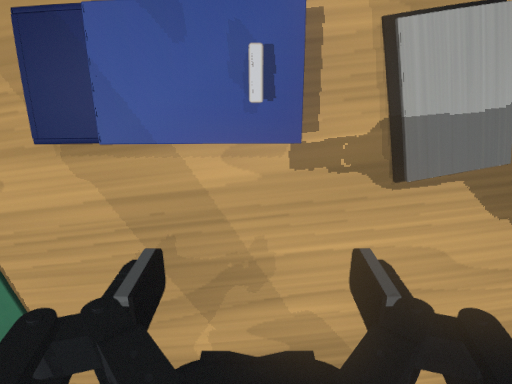

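The lid is shut: the tab at (256,72) is within 0.3 mm of its original closed position. I'm handing in.

```bash
python3 -c "
from workcell import workorder
print(workorder.hand_in())"
```

```text
the job is handed in; nothing more can be done
None
```

I slid the lid open, drag-tested the four blanks that were there, put the two polished ones in the case and the two rough ones in the tray, slid the lid shut (its tab measured within about 0.3 mm of where it started) and handed the job in; the verdict was not shown.

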